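# Clear a slicing board and hold its loaf stop for screwing

### The job

The wooden loaf stop of the slicing board is to be screwed on again. Take the dough scraper from its stand, use it (not the fingers) to sweep the three crust ends off the board into the board's crumb trough, and put the scraper back in the stand; then stand the loaf stop on the board with its groove over the tongue of the steel plate and press it flat against the plate with a steady push of about 12 N, so that a colleague can drive the screws from behind. Finish while still holding it pressed like that, and leave the jam jars, the timer and the bun where they are.

Things in the scene. Friction and masses are not known exactly. Their poses are not given: they have to be found in the camera images.
- board: Slicing board, fixed: light wood 200 (x) x 130 (y) mm, top 26 mm above the counter. Origin on the counter under the wood's centre; +x runs along the board, away from the robot, to the steel plate at that end, -x to the crumb trough at the near end. Mind the bread displays to its right: they fill x > 0.53, y < 0.05 m of the room, 0.11 m high at the front, rolls to 0.17 m, 0.35 m from x = 0.63 on.
- trough (a point): Middle of the inner floor of the board's crumb trough (board frame -137, 0, 4 mm): a shallow open steel pan 74 x 130 mm, from x = -100 to -174 mm in the board's frame, rim 18 to 20 mm above the counter, lower than the board's top, which drops straight into it.
- plate: Upright rigid steel plate fixed to the board's +x end, 104 mm wide, 4 mm thick, its top 40 mm above the board's top. Axes as the board's; origin on the face towards the board (board frame x = 100 mm), middle, at counter height. At y = 0 a locating tongue stands out from the face to -x: 14 mm wide for 7 mm, then a nose 8 mm wide, 11 mm in all, from 2 to 38 mm above the board.
- plate_face (a point): Middle of the plate's face at the height of the board's top (26 mm above the counter).
- stop: Loaf stop, loose: plain wooden block 38 (x) x 90 (y) x 78 (z) mm, about 0.22 kg, upright on the counter to the right of the board. Origin at the centre of its underside. In its +x side an upright groove in the middle, over the full height, 18 mm wide, 13 mm deep, fits over the tongue with 2 mm play each side. In place: on the board, axes as the plate's, +x side flat on the plate.
- stop_groove (a point): Lower end of the groove side: middle of the +x side's lower edge (stop frame 19, 0, 0 mm). In place it coincides with plate_face.
- stop_grip (a point): On the stop's axis, 65 mm above its underside: in place the top 38 mm of the stop stand above the plate and can be gripped across its 38 mm (x) with the fingers clear of the plate.
- scraper: Dough scraper, loose, 0.13 kg, upright in the stand, handle up: steel blade (2 mm) 130 mm wide, wooden handle along its top (135 long, 22 high, 21 mm thick). Its x points from edge to handle (up), y along the handle, z across the handle's thickness. The blade plane passes through the handle's middle, 6 degrees off the handle's flat sides. In the stand it leans a little. Origin about mid-blade.
- scraper_grip (a point): Middle of the scraper's handle, 96 mm above the blade edge and 11 mm below the handle's top: grip across the 21 mm (the scraper's z).
- scraper_edge (a point): Middle of the blade's edge. With the handle's sides gripped upright it lies 95 mm below scraper_grip and 9 mm to one side (scraper frame -53, 0, 1 mm; scraper_grip is at 42, 0, 10.5 mm).
- stand: Scraper stand, fixed, to the right of the board: low light-wood block 64 (x) x 166 (y) x 36 (z) mm, with a slot 6.5 mm (x) x 140 mm (y) in its top, 30 mm deep. Origin under its centre. The scraper stands in the slot blade along the stand's y, either way round, and leans with the play.
- slot (a point): Middle of the slot's floor, 6 mm above the counter; the blade's edge stands here.
- crust0: Hard crust end of a baguette, loose: a small brown dome 28 mm across, 16 mm tall, cut face down on the board. Origin at the centre of its underside.
- crust1: Hard crust end of a baguette, loose: a small brown dome 30 mm across, 16 mm tall, cut face down on the board. Origin at the centre of its underside.
- crust2: Hard crust end of a baguette, loose: a small brown dome 25 mm across, 16 mm tall, cut face down on the board. Origin at the centre of its underside.
- jar_a: Jam jar, 59 mm across, 66 mm tall, on the counter behind the board; leave alone.
- jar_b: Another jam jar, 59 mm across, 66 mm tall, beside the first; leave alone.
- timer: Round kitchen timer, 66 mm across, 60 mm tall, to the right on the counter; leave alone.
- bun: Dark bun, about 85 x 96 x 80 mm, to the right on the counter; leave alone.

How it is judged:
By the outcome, as a careful person would: the job done as asked, in the order asked, and still so for the second after the job is handed in, while the arm keeps its last pose, push and grip.
It also fails if it takes over 72 s, if anything falls off the work surface, if the arm or the gripper's body presses on something with over 40 N, if the wrist force passes 120 N, or if a joint passes its speed limit or range.

### The arm

A 7-joint arm with a two-finger parallel gripper is mounted at the origin on a cart in front of the work surface, level with it; the furniture and walls round the work are solid. World frame = base frame: x ahead of the robot, y to its left, z up, the work surface at z = 0. Lengths are in mm, angles in rad, forces in N, time in s.
With the tool pointing down it reaches from about 400 to 875 mm from the base axis. Payload 6.5 kg.
Tool frame: the origin (TCP) lies midway between the tips of the shut fingers; the grasp point (between the pads) lies 19 mm behind it (manip.grip_point_offset is the distance from the TCP to the grasp point, in mm); z points along the fingers, y is the line along which they close (so a half turn about z gives the same grasp; the last joint's range is limited). The gripper opens to 85 mm and grips with 20 to 120 N. Pads are 22 mm wide; open, the fingers measure 114 mm over their backs; the gripper's body (76 mm by 85 mm) begins 54 mm behind the grasp point. The pads swing forward as they close: fully open they stand 13 mm farther back than shut.
Start: joints at [1.184, 0.536, -0.004, 1.538, 0.003, 1.067, -0.071], TCP at [204.957, -616.833, 231.29] pointing down, gripper open.
Joint ranges: [-2.7, 2.7], [-0.37, 2.16], [-1.27, 1.26], [0.24, 2.4], [-1.31, 4.45], [0.19, 1.91], [-2.76, 2.76]. Speed limits (rad/s): [2.39, 2.39, 3.14, 3.14, 3.14, 3.14, 3.14].

### API

Orientations are given as a 3x3 rotation matrix whose columns are the frame's x, y, z axes.
In Python, from station import manip gives the robot as it stands. Calls block until the motion is done:
- manip.movep(position, orientation): joint-space move of the TCP to a pose.
- manip.line_to(position, feed=150, ori=None, f_stop=None): straight line of the TCP; ori=None keeps the orientation; feed is the mean speed in mm/s. With f_stop (N) it stops when the force on the tool has changed by that much, and returns True; else False.
- manip.movej(angles): joint-space move.
- manip.command_gripper(opening): finger opening in mm; the grip force is fixed at half the most; returns when the fingers have stopped.
- manip.dwell(seconds).
- manip.ik(position, orientation): joint angles nearest the present ones, or None.
- manip.get_obs(): the state.
- manip.camera(name): name is "scene" or "top" or "wrist"; returns a dict with "img" (420x560x3 uint8, blue, green, red), "depth" (420x560 float32, mm along the optical axis (not along the pixel's ray), 0 where there is no reading), "intrinsics" (3x3 intrinsics, pixels), "rvec" (rotation vector, rad) and "tvec" (3), from world to camera coordinates, as OpenCV has them; the wrist camera has in their place "T_tool_cam" (4x4, takes a point from camera to tool coordinates, whose origin is the TCP and whose axes are the flange's). Camera axes: x right, y down, z forward; pixel columns grow to the right and rows downward; lengths in mm; the calibration is good to about 2 mm. A picture is of the moment at which its call begins: read the wrist's pose just before it.
A pose or a line that the arm cannot do raises manip.MotionError and nothing moves.
- manip.sign_off(): hands the job in; it is judged then, once.
The state is a dict: "clock": time; "joints": joint angles; "qd": joint speeds; "tau": joint torques, N m; "position": TCP position; "eef_rot": TCP orientation; "wrist_force": force on the tool from outside, world axes, zero at the start; "torque": the same for the moment, N m; "gripper_width": finger opening in mm; "gripper_force": force on a finger pad.
Only numpy, scipy, OpenCV 4.12 (cv2) and the standard library are available. Lean on these libraries where they do the work, as an engineer would, in place of code of your own. Each camera call takes 0.05 s, during which the arm holds its last target. There are 200 camera calls.

## Working session

There is one attempt and no reset: what is moved stays moved. The work goes in short steps, each a Python script; the robot and the scene stay as the last script left them, time stands still between calls to the robot, and variables do not carry over. Pictures are saved under pics/ and viewed, at most 12 in all, crops included, and the job is handed in when it is done.

```bash
mkdir -p pics; ls
cat > h.py <<'E'
import numpy as np, cv2
from station import manip
def cam(n):
    c=manip.camera(n); return c
def cloud(c,T=None):
    K=np.array(c["intrinsics"]); d=c["depth"]; v,u=np.mgrid[:d.shape[0],:d.shape[1]]
    P=np.stack([(u-K[0,2])/K[0,0]*d,(v-K[1,2])/K[1,1]*d,d],-1)
    if T is None:
        R=cv2.Rodrigues(np.array(c["rvec"],float))[0]; t=np.array(c["tvec"],float).ravel()
        W=(P-t)@R
    else: W=P@T[:3,:3].T+T[:3,3]
    W[d<=0]=np.nan
    return W
E
python3 - <<'E'
from h import *
o=manip.get_obs(); print(o["clock"],o["position"],o["eef_rot"])
for n in("scene","top"):
    c=cam(n); cv2.imwrite(f"pics/{n}0.png",c["img"]); np.savez(f"{n}0.npz",**c,W=cloud(c))
    R=cv2.Rodrigues(np.array(c["rvec"],float))[0]; print(n,-R.T@np.array(c["tvec"]).ravel(),R[2],(c["depth"]==0).mean())
E
```

```text
pics
0.0 [ 204.77890677 -616.21394848  230.37331075] [[ 9.48951023e-01  3.15422705e-01 -6.87072217e-04]
 [ 3.15423427e-01 -9.48949593e-01  1.65280224e-03]
 [-1.30665547e-04 -1.78514705e-03 -9.99998398e-01]]
scene [-58.45097257 506.95025665 922.60396299] [ 0.50879909 -0.56624487 -0.64845218] 0.003928571428571429
top [ 366.27729872 -202.89945952 1645.30255255] [ 0.14686002 -0.0147729  -0.98904696] 0.003826530612244898
```

View pics/scene0.png

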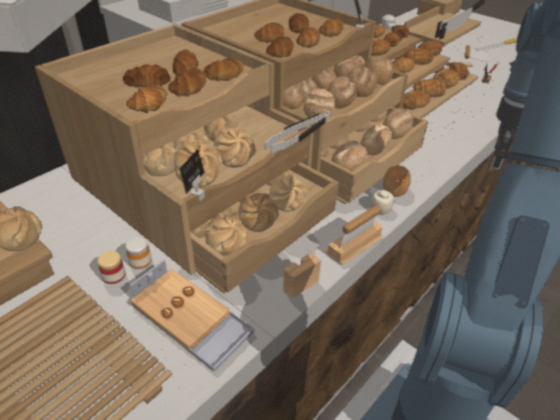

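View pics/top0.png

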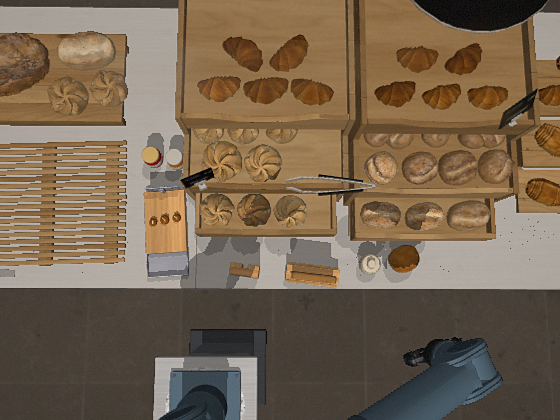

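The scene and top views agree. In the top view, up is +x and left is +y: board about (166,222), trough (167,264), stop (243,270), stand with scraper (312,273), timer (370,264), bun (404,257), jars (151,157) and (175,158), crusts near (154..177,218).

Run:
```python
from h import *
W=np.load("top0.npz")["W"]
for n,(u,v) in dict(board=(166,240),trough=(167,264),plateL=(148,190),cr=(154,219),cr1=(165,218),cr2=(177,216),stop=(236,268),stopR=(252,268),handleL=(291,266),handle=(312,270),handleR=(335,273),standF=(312,281),timer=(370,264),bun=(404,257),jar=(151,157),counter=(210,262)).items(): print(n,W[v,u].round(0))
print(manip.camera("wrist")["T_tool_cam"]); print(manip.camera("wrist")["intrinsics"])
# heights map around
b=(W[...,0]>380)&(W[...,0]<600)
for nm,zl,zh,yl,yh in(("wood",20,32,0,250),("stop",70,85,-200,0),("handle",85,130,-450,-150)):
    m=b&(W[...,2]>zl)&(W[...,2]<zh)&(W[...,1]>yl)&(W[...,1]<yh)
    p=W[m]; print(nm,len(p),cv2.minAreaRect(p[:,:2].astype(np.float32)),p[:,2].min(),p[:,2].max())
```

```text
board [513. 134.  25.]
trough [438. 133.   0.]
plateL [672. 194.  38.]
cr [578. 171.  38.]
cr1 [582. 137.  35.]
cr2 [588.  99.  37.]
stop [423. -93.  78.]
stopR [ 424. -142.   77.]
handleL [ 432. -263.   36.]
handle [ 420. -329.   36.]
handleR [ 411. -402.   35.]
standF [ 385. -329.   31.]
timer [ 438. -508.   57.]
bun [ 459. -609.   79.]
jar [773. 182.  67.]
counter [445.  -5.   3.]
[[-2.92114512e-04 -9.65232826e-01 -2.61391481e-01  6.72259612e+01]
 [ 9.99999928e-01 -3.45147847e-04  1.56981168e-04  9.17117665e-02]
 [-2.41742083e-04 -2.61391416e-01  9.65232857e-01 -1.43792081e+02]
 [ 0.00000000e+00  0.00000000e+00  0.00000000e+00  1.00000000e+00]]
[[309.68352918   0.         279.23101376]
 [  0.         309.68352918 210.89502182]
 [  0.           0.           1.        ]]
wood 1368 ((502.1918640136719, 101.61405944824219), (204.52545166015625, 197.2351837158203), 2.9430863857269287) 20.00937680512191 31.995075847383717
stop 851 ((497.7295837402344, -99.99980926513672), (203.19610595703125, 199.71365356445312), 0.18604210019111633) 70.08944682126577 84.99747891348939
handle 971 ((491.26007080078125, -273.688720703125), (245.91720581054688, 217.60427856445312), 89.47711181640625) 85.10996601765224 129.8707072256125
```

```bash
cat >> h.py <<'E'
def Rz(yaw):  # tool down; tool x=+y world, y=+x at yaw 0
    c,s=np.cos(yaw),np.sin(yaw)
    return np.array([[c,-s,0],[s,c,0],[0,0,1]])@np.array([[0,1,0],[1,0,0],[0,0,-1.]])
def wrist(tag):
    o=manip.get_obs(); c=manip.camera("wrist")
    T=np.eye(4); T[:3,:3]=o["eef_rot"]; T[:3,3]=o["position"]; T=T@np.array(c["T_tool_cam"])
    W=cloud(c,T); cv2.imwrite(f"pics/{tag}.png",c["img"]); np.savez(f"{tag}.npz",img=c["img"],W=W,T=T,K=c["intrinsics"]); return c["img"],W
E
python3 - <<'E'
from h import *
manip.movep([430,-200,260],Rz(0)); wrist("w_stand")
print(manip.get_obs()["joints"],manip.get_obs()["clock"])
manip.movep([550,150,330],Rz(0)); wrist("w_board")
print(manip.get_obs()["joints"],manip.get_obs()["clock"])
a=cv2.imread("pics/w_stand.png");b=cv2.imread("pics/w_board.png")
E
```

```text
[ 0.74817465  0.23640357 -0.46658073  1.93432788  0.12583785  0.99912459
  0.22157587] 1.9833
[ 0.1759318   0.38831565 -0.68682713  1.60695633  0.25752189  1.23977651
 -0.56171383] 3.4417
```

View pics/w_stand.png

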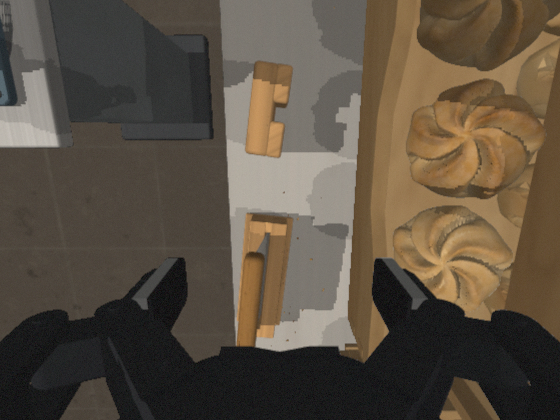

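View pics/w_board.png

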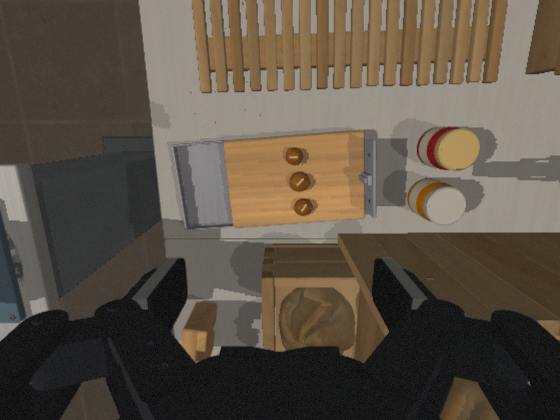

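The stand view shows the stop at (268,110) with its groove on the right (+x), the stand at (268,275), and the scraper handle at (250,300), running out of the view. The board view shows the wood from (226,140) to (366,220), the trough at (205,185), the tongue at (366,179), and crusts at (293,156), (300,182) and (303,207).

```bash
cat > m.py <<'E'
from h import *
def rect(tag,zl,zh,box,col=None,name=""):
    d=np.load(tag+".npz"); W=d["W"]; hsv=cv2.cvtColor(d["img"],cv2.COLOR_BGR2HSV)
    m=(W[...,2]>zl)&(W[...,2]<zh)&(W[...,0]>box[0])&(W[...,0]<box[1])&(W[...,1]>box[2])&(W[...,1]<box[3])
    if col is not None: m&=(hsv[...,1]>col[0])&(hsv[...,1]<=col[1])
    n,l,s,_=cv2.connectedComponentsWithStats(m.astype(np.uint8)); i=1+s[1:,4].argmax(); m=l==i
    p=W[m]; r=cv2.minAreaRect(p[:,:2].astype(np.float32)); print(name,m.sum(),"c",np.round(r[0],1),"size",np.round(r[1],1),"ang",round(r[2],2),"z",np.median(p[:,2]).round(1), np.percentile(p[:,2],[2,98]).round(1)); return m,p,r
E
python3 - <<'E'
from m import *
B=(350,530,-450,-20)
rect("w_stand",70,86,(350,500,-200,-50),name="stop")
rect("w_stand",30,42,(350,500,-450,-200),name="stand")
rect("w_stand",88,125,(350,500,-450,-200),name="handle")
rect("w_board",20,31,(440,700,40,230),(60,255),name="wood")
rect("w_board",-5,12,(300,490,40,230),(0,60),name="trough")
rect("w_board",50,72,(620,720,40,230),(0,60),name="plate")
d=np.load("w_board.npz");W=d["W"]
m=(W[...,2]>31)&(W[...,2]<48)&(W[...,0]>475)&(W[...,0]<640)&(W[...,1]>70)&(W[...,1]<200)
n,l,s,c=cv2.connectedComponentsWithStats(m.astype(np.uint8))
for i in range(1,n):
    if s[i,4]>30: print(s[i],W[l==i].mean(0).round(1),W[l==i].min(0).round(0),W[l==i].max(0).round(0))
for u,v in((362,179),(366,179),(371,150),(371,205),(205,185),(228,145),(232,224)): print(u,v,W[v,u].round(1))
d=np.load("w_stand.npz");W=d["W"]
for u,v in((250,262),(248,300),(246,340),(268,235),(263,300),(266,325)): print(u,v,W[v,u].round(1))
E
```

```text
stop 3262 c [ 419.6 -118.9] size [90.  37.9] ang 81.88 z 78.9 [76.1 80.5]
stand 2336 c [ 408.  -330.8] size [166.6  46.5] ang 83.48 z 37.0 [33.6 38.6]
handle 1860 c [ 398.3 -320.2] size [116.4  21.3] ang 83.41 z 113.0 [100.3 114.7]
wood 11105 c [575.4 138.4] size [199.4 130. ] ang 4.26 z 27.1 [25.2 28.8]
trough 4653 c [426.2 135.5] size [188.8 127.3] ang 89.86 z -0.8 [-2.6  1. ]
plate 521 c [671.4 145.9] size [ 14.4 103.3] ang 4.26 z 64.6 [51.1 68.1]
[286 147  17  18 243] [571.8 175.9  38.9] [561. 163.  32.] [583. 187.  44.]
[290 171  20  20 310] [579.6 140.2  38.9] [566. 126.  32.] [594. 153.  44.]
[294 198  19  18 252] [585.6 103.1  38.8] [573.  88.  31.] [599. 114.  44.]
362 179 [664.5 145.   52.6]
366 179 [666.5 147.   64.9]
371 150 [672.9 184.3  56.1]
371 205 [678.1 109.5  57.6]
205 185 [437.6 128.7   6. ]
228 145 [478.6 189.6  24.7]
232 224 [477.3  68.2  12.7]
250 262 [ 400.9 -267.6  113.4]
248 300 [ 397.6 -310.8  113.7]
246 340 [ 393.9 -360.1  113.6]
268 235 [ 415.8 -271.7   20.7]
263 300 [ 408.7 -356.9   37.8]
266 325 [ 412.  -396.4   35.9]
```

Run:
```python
from m import *
manip.command_gripper(85)
manip.movep([400,-310,260],Rz(np.radians(-6.5))); wrist("w_h"); print(manip.get_obs()["clock"])
m,p,r=rect("w_h",106,118,(350,500,-450,-200),name="handle")
c=p.mean(0);u,s,v=np.linalg.svd(p-c);print("normal",v[2]*np.sign(v[2][2]),c)
q=np.array([np.cos(np.radians(83.5)),np.sin(np.radians(83.5))]);e=np.array([q[1],-q[0]])
t=(p[:,:2]-c[:2])@e
for a in range(-14,15,2):
    k=(t>=a)&(t<a+2)
    if k.sum()>20: print(a,k.sum(),p[k,2].mean().round(1))
m,p2,r=rect("w_h",28,42,(350,500,-450,-200),name="stand")
for s in(-1,0,1):
    k=np.abs((p2[:,:2]-c[:2])@q-s*60)<15; x=(p2[k][:,:2]-c[:2])@e; print("stand e-range",s*60,x.min() if k.any() else 0,x.max() if k.any() else 0)
```

```text
5.4917
handle 2718 c [ 397.2 -330. ] size [134.2  20.9] ang 83.04 z 113.0 [108.3 114.9]
normal [-0.01751539  0.00537661  0.99983214] [ 397.79223404 -324.80929872  112.7005838 ]
-12 52 108.1
-10 247 111.1
-8 271 112.7
-6 277 113.2
-4 259 113.4
-2 262 113.4
0 261 113.5
2 262 113.6
4 261 113.5
6 259 112.9
8 257 111.2
10 50 108.7
stand 2557 c [ 408.6 -331.4] size [164.9  45.7] ang 83.71 z 37.0 [35.1 38.7]
stand e-range -60 12.837826009603253 34.20604066056595
stand e-range 0 14.548682518906281 34.10516967830307
stand e-range 60 -11.583580058351085 34.17826541794427
```

View pics/w_h.png

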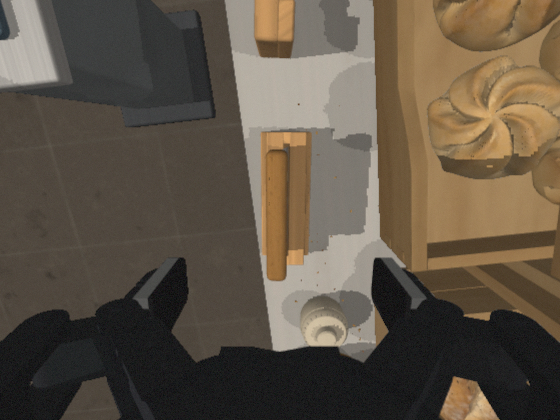

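The handle's top is flat, at z≈113, and level. Its centre is (397,-330) and the slot is about 10 mm further in +x, so the blade edge sits on the +x side of the grip. The timer is at (323,322), clear of the grasp.

Run:
```python
from h import *
R=Rz(np.radians(-6.6))
manip.movep([397.2,-330,140],R)
manip.line_to([397.2,-330,82],120)
manip.command_gripper(10)
o=manip.get_obs(); print(o["clock"],o["position"],o["gripper_width"],o["gripper_force"],o["wrist_force"])
manip.line_to([397.2,-330,200],120)
o=manip.get_obs(); print(o["clock"],o["gripper_width"],o["wrist_force"])
W,img=None,None
wrist("w_g")
```

```text
7.2917 [ 397.80932758 -330.1863421    82.4042408 ] 20.267990305198616 58.954229950904846 [ 0.56975005 -0.24772092  3.2996104 ]
8.425 20.20589308233219 [-0.01118441  0.86495322 -1.89039268]
```

View pics/w_g.png

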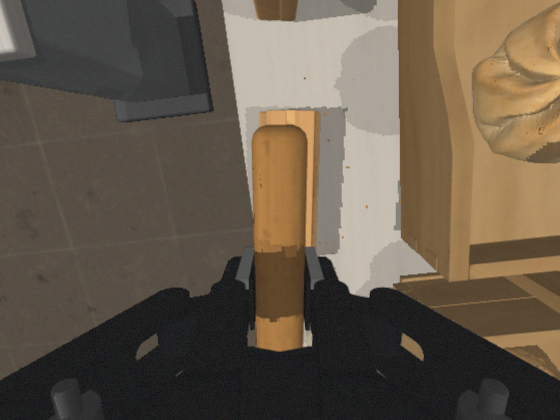

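The scraper is held centred and upright between the pads at (280,290). Next comes the sweep.

```bash
cat >> h.py <<'E'
YB=np.radians(4.2); C=np.array([575.4,138.4])
def bw(x,y,z): c,s=np.cos(YB),np.sin(YB); return [C[0]+c*x-s*y,C[1]+s*x+c*y,z]
E
python3 - <<'E'
from h import *
R=Rz(YB)
manip.movep([440,100,200],R)
manip.line_to(bw(51,0,200),200)
manip.line_to(bw(51,0,112),150)
manip.dwell(.2)
hit=manip.line_to(bw(51,0,96),20,f_stop=3)
o=manip.get_obs(); z=o["position"][2]; print(hit,o["clock"],o["position"],o["wrist_force"])
if hit:
    zz=z+1.2
    manip.line_to(bw(51,0,zz),20)
    manip.line_to(bw(-128,0,zz),90)
    o=manip.get_obs(); print(o["clock"],o["position"],o["gripper_width"],o["wrist_force"])
    manip.line_to(bw(-128,0,200),150); manip.movep([415,0,215],Rz(0)); 
    c=cam("top"); cv2.imwrite("pics/t1.png",cv2.resize(c["img"][130:300,110:350],None,fx=3,fy=3))
    W=cloud(c); print(manip.get_obs()["clock"])
E
```

```text
True 12.65 [626.31628612 142.14112812 102.50144315] [-1.47075262  0.31953758  5.40471217]
15.05 [448.11907802 129.11680826 103.71882555] 20.05974145705927 [ 0.23747656 -0.21913809 -1.76653306]
16.4917
```

View pics/t1.png

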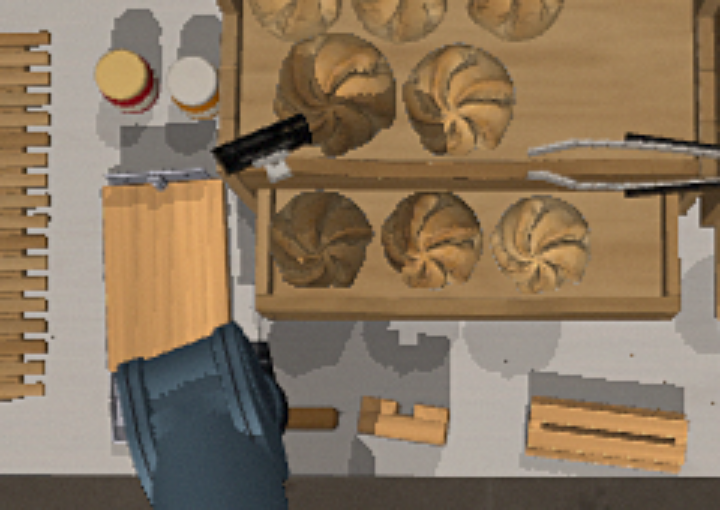

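Everything visible of the board is clear, but the arm hides the trough. The stop and stand are unmoved, with the slot from (540,425) to (675,440) in the enlarged picture. I'll go back above the stand, check the board and trough from there, then reverse the withdrawal.

Run:
```python
from h import *
R=Rz(np.radians(-6.6))
manip.movep([397.2,-330,200],R)
c=cam("top"); s=cam("scene")
cv2.imwrite("pics/t2.png",np.hstack([cv2.resize(c["img"][180:285,130:200],(400,600)),cv2.resize(s["img"][255:375,120:260],(400,343),interpolation=1)[:600] if 0 else cv2.copyMakeBorder(cv2.resize(s["img"][255:375,120:260],(400,343)),0,257,0,0,0)]))
manip.line_to([397.2,-330,118],150); manip.dwell(.2)
hit=manip.line_to([397.2,-330,83],40,f_stop=6)
o=manip.get_obs(); print(hit,o["clock"],o["position"],o["wrist_force"],o["gripper_width"])
```

```text
False 19.7667 [ 397.33908342 -330.00062198   83.12582921] [ 0.31301072  0.30391877 -1.1456042 ] 19.89544160577021
```

View pics/t2.png

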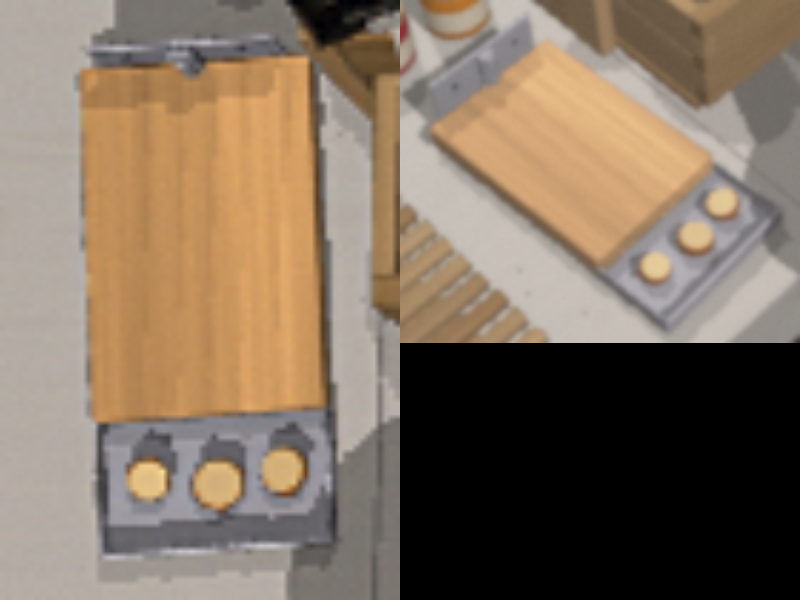

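All three crusts lie cut side up in the trough, at (148,480), (218,483) and (285,470) in the left crop, and the board is clear. Now release the scraper and fetch the stop.

Run:
```python
from m import *
R=Rz(np.radians(-6.6))
manip.line_to([397.2,-330,82.3],20); manip.command_gripper(60); manip.line_to([397.2,-330,150],120)
yaw=np.radians(81.88-90); R=Rz(yaw)
manip.movep([420,-160,230],R); manip.command_gripper(85)
wrist("w_s"); m,p,r=rect("w_s",72,84,(350,500,-220,-40),name="stop")
rect("w_s",88,125,(350,500,-450,-200),name="handle")
print(manip.get_obs()["clock"])
```

```text
stop 3563 c [ 419.7 -118.5] size [88.8 38. ] ang 81.93 z 78.9 [75.8 80.5]
handle 994 c [ 403.7 -285.2] size [46.2 21. ] ang 83.42 z 112.9 [ 97.3 114.8]
22.4083
```

Run:
```python
from m import *
yaw=np.radians(-8.1); R=Rz(yaw); ya=np.array([-np.sin(yaw),np.cos(yaw)])
g=np.array([419.7,-118.7])+12*ya
manip.movep([*g,120],R); manip.line_to([*g,46],120)
manip.command_gripper(25)
o=manip.get_obs(); print(o["clock"],o["position"],o["gripper_width"],o["gripper_force"],o["wrist_force"])
manip.line_to([*g,150],120)
manip.movep([440,100,160],Rz(YB))
o=manip.get_obs(); P=o["position"]; wrist("w_s2"); print(P,o["gripper_width"],o["wrist_force"],o["clock"])
m,p,r=rect("w_s2",150,200,(380,500,20,180),name="stop")
for u in np.arange(-60,60,8):
    t=(p[:,:2]-P[:2]); yy=-np.sin(YB)*t[:,0]+np.cos(YB)*t[:,1]; xx=np.cos(YB)*t[:,0]+np.sin(YB)*t[:,1]
    k=(yy>=u)&(yy<u+8)
    if k.sum()>5: print(u,k.sum(),xx[k].min().round(1),xx[k].max().round(1),p[k,2].mean().round(1),yy[k].max().round(1))
```

```text
24.225 [ 421.48550156 -106.95757583   46.43571866] 36.989278615855724 59.26135540008545 [-1.01364509  0.32999481  5.93846937]
[439.65330304  99.33143856 159.41723173] 37.45466854277767 [-0.70614835  0.27190931 -2.09073181] 26.0833
stop 15769 c [440.7 103.1] size [64.9 58.6] ang 4.0 z 191.9 [159.5 199.2]
-28 1542 -17.6 20.3 182.9 -20.0
-20 954 -17.6 7.1 192.1 -12.0
-12 1298 -19.3 21.8 192.9 -4.0
-4 1771 -19.1 21.7 193.0 4.0
4 3472 -31.1 33.8 189.7 12.0
12 1809 -22.8 25.6 192.1 20.0
20 1892 -17.7 20.4 192.1 28.0
28 3031 -17.5 20.2 180.2 33.0
```

View pics/w_s2.png

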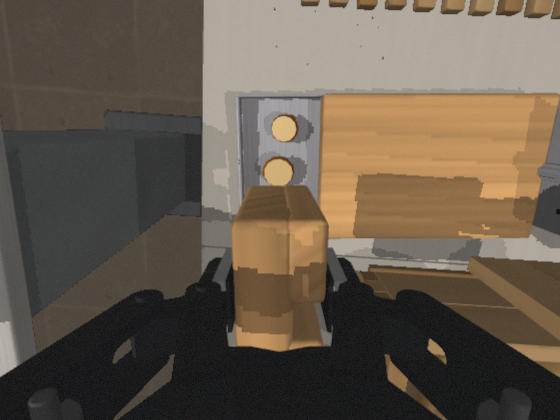

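The stop hangs squarely in the grip at (280,260). Its +y end is 33 mm from the TCP, so its centre is offset 12 mm as intended.

Run:
```python
from h import *
manip.line_to(bw(50,12.3,150),180,ori=Rz(YB))
manip.line_to(bw(50,12.3,80),120); manip.dwell(.3)
print(manip.get_obs()["wrist_force"])
hit=manip.line_to(bw(50,12.3,68),15,f_stop=3)
o=manip.get_obs(); z=o["position"][2]; print(hit,o["clock"],o["position"],o["wrist_force"])
if hit:
    manip.line_to(bw(50,12.3,z+.3),10)
    manip.dwell(.2); print(manip.get_obs()["wrist_force"])
    hit=manip.line_to(bw(76,12.3,z+.3),40,f_stop=5)
    o=manip.get_obs(); print(hit,o["clock"],o["position"],bw(76,12.3,0),o["wrist_force"])
    wrist("w_p"); c=cam("scene"); t=cam("top")
    cv2.imwrite("pics/p.png",np.hstack([cv2.resize(c["img"][235:345,95:225],(450,381)),cv2.resize(t["img"][170:290,130:230],(318,381))]))
```

```text
[ 0.0250532  -0.7176524  -1.94869994]
True 28.9333 [624.3178091  154.31035246  72.52123103] [-1.01021321 -1.07770162  5.20251838]
[-0.17313593  1.06836361 -1.46091671]
False 30.2667 [650.05242168 156.28585307  72.69104343] [np.float64(650.295070444389), np.float64(156.23307105156084), 0] [-2.42490453e-03  3.60232399e-01 -2.55925199e+00]
```

View pics/p.png

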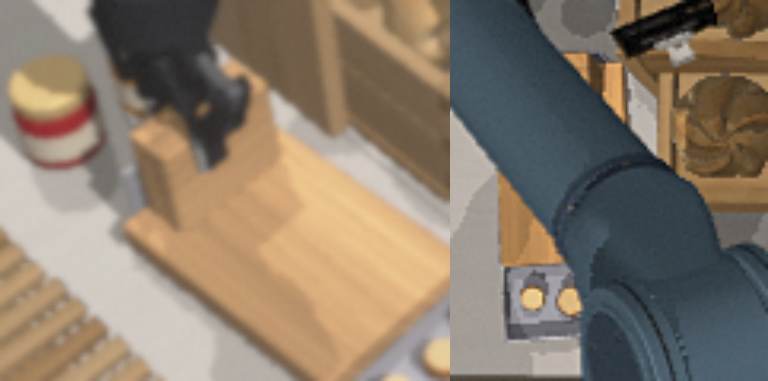

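The stop stands upright in front of the plate, with the groove already over the tongue's nose and no side force. Now press.

Run:
```python
from h import *
n=np.array([np.cos(YB),np.sin(YB),0])
f0=manip.get_obs()["wrist_force"]
def f(k=8):
    L=[]
    for _ in range(k): manip.dwell(.04); L.append(manip.get_obs()["wrist_force"])
    return np.mean(L,0)
z=72.72
while z>72.2 and f(4)[2]<-0.8:
    z-=.08; manip.line_to(bw(76,12.3,z),10)
print("z",z,f()); f0=f()
hit=manip.line_to(bw(86,12.3,z),8,f_stop=6)
P=manip.get_obs()["position"]; bx=(P-np.array(bw(0,12.3,0)))@n
print(hit,bx,P,f())
x=bx
for i in range(25):
    F=-(f(6)@n); e=12-F
    if abs(e)<.5: break
    x+=np.clip(e*.03,-.25,.25); manip.line_to(bw(x,12.3,z),10)
manip.dwell(1)
o=manip.get_obs(); F=f(15); print(i,x,"F",-(F@n),F,o["torque"],o["position"],o["gripper_width"],o["gripper_force"],o["clock"])
wrist("w_f"); c=cam("scene"); cv2.imwrite("pics/f.png",cv2.resize(c["img"][235:345,95:225],(650,550)))
```

```text
z 72.56 [-0.9656374  -0.61534291  0.16361   ]
True 80.35817310719908 [654.61850287 156.86595614  72.61990342] [0.91473911 0.28420608 5.2016195 ]
24 83.48965786017243 F 11.141183000852322 [-10.99026081  -2.46369778  13.49806009] [-0.33726943  2.12538752 -0.08496904] [654.82356241 156.84263245  72.72365423] 36.896971054243544 62.910656332969666 46.725
```

View pics/f.png

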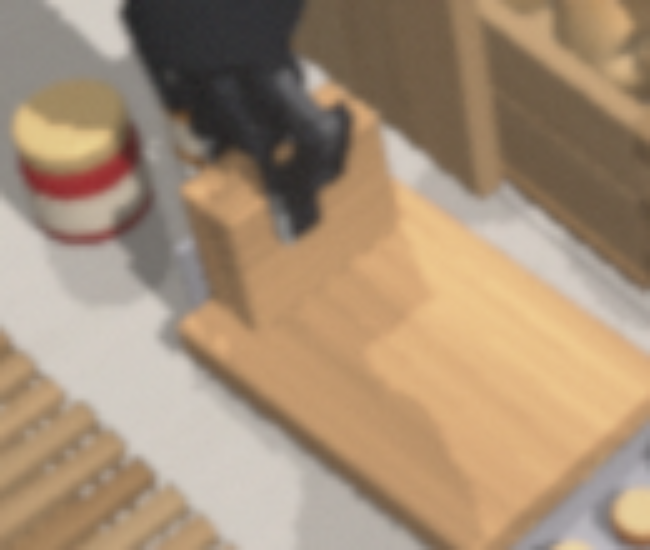

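The stop is flush, at bx≈80.5 where 81 was expected, and the push reads 11 N. But 13 N also presses down on the board, and its friction could take part of the push. I'll relieve that and retune.

Run:
```python
from h import *
n=np.array([np.cos(YB),np.sin(YB),0])
def f(k=4):
    L=[]
    for _ in range(k): manip.dwell(.03); L.append(manip.get_obs()["wrist_force"])
    return np.mean(L,0)
x,z=83.49,72.56; t0=manip.get_obs()["clock"]
while manip.get_obs()["clock"]<t0+13:
    F=f(); fx,fz=-F@n,F[2]
    print(round(x,2),round(z,2),fx.round(1),fz.round(1),F[1].round(1))
    if abs(fx-12)<.6 and abs(fz)<2: break
    z+=np.clip((fz-0)*.03,-.2,.2); x+=np.clip((12-fx)*.1,-.4,.4)
    manip.line_to(bw(x,12.3,z),15)
manip.dwell(.6); o=manip.get_obs(); F=f(8); print(-F@n,F,o["torque"],o["position"],(o["position"]-np.array(bw(0,12.3,0)))@n,o["gripper_width"],o["clock"])
```

```text
83.49 72.56 10.9 13.3 -2.8
83.6 72.76 10.9 12.7 -2.1
83.71 72.96 10.7 11.8 -2.3
83.84 73.16 10.9 10.5 -1.6
83.95 73.36 10.4 9.9 -2.1
84.11 73.56 10.2 8.8 -1.5
84.29 73.76 9.9 7.9 -1.4
84.49 73.96 10.2 7.1 -1.0
84.67 74.16 9.9 6.6 -1.5
84.88 74.36 10.3 5.8 -1.0
85.05 74.53 10.9 5.6 -1.4
85.16 74.7 10.0 4.8 -0.9
85.36 74.84 10.5 3.9 -1.0
85.51 74.96 10.6 3.6 -0.6
85.64 75.07 10.6 3.2 -0.8
85.78 75.16 11.3 2.7 -0.6
85.85 75.24 10.9 3.2 -1.0
85.96 75.34 10.9 2.2 -1.0
86.07 75.4 10.9 2.9 -0.7
86.18 75.49 11.2 1.9 -0.7
86.25 75.55 11.2 1.2 -0.6
86.34 75.58 11.3 1.9 -0.2
86.4 75.64 11.2 1.8 -0.4
86.48 75.69 11.5 1.3 -0.1
11.4945467979446 [-11.49033837  -0.47879373   1.87973899] [-0.00328541  2.5905724  -0.16720721] [654.89943209 156.82495694  72.95940647] 80.6353451826776 37.076334450125856 57.0
```

Run:
```python
from m import *
manip.line_to(bw(86.65,12.3,75.69),15); manip.dwell(.5)
o=manip.get_obs(); n=np.array([np.cos(YB),np.sin(YB),0])
F=np.mean([(manip.dwell(.03),manip.get_obs()["wrist_force"])[1] for _ in range(10)],0)
print(-F@n,F,np.degrees(Rz(YB).T@o["eef_rot"]-np.eye(3)).round(2),o["clock"])
wrist("w_e"); rect("w_e",95,112,(600,720,140,230),name="stoptop")
rect("w_e",56,72,(650,720,80,230),(0,60),name="plate")
```

```text
12.009904661504825 [-11.99118696  -0.69526987   2.08082092] [[-0.    0.09 -0.16]
 [-0.09 -0.01 -1.08]
 [ 0.16  1.08 -0.01]] 58.0167
stoptop 11401 c [654.7 166.1] size [55.8 55.2] ang 34.6 z 105.5 [ 97.  109.6]
plate 250 c [673.3 190.4] size [ 4.9 15.3] ang 6.03 z 66.6 [57.5 68. ]
```

Run:
```python
from m import *
d=np.load("w_e.npz");W=d["W"]
c=np.cos(YB);s=np.sin(YB);X=(W[...,0]-C[0])*c+(W[...,1]-C[1])*s;Y=-(W[...,0]-C[0])*s+(W[...,1]-C[1])*c
m=(W[...,2]>98)&(W[...,2]<112)&(abs(X-81)<30)
for y in range(-50,56,6):
    k=m&(Y>=y)&(Y<y+6)
    if k.sum()>10: print(y,k.sum(),X[k].min().round(1),X[k].max().round(1),np.median(W[k][:,2]).round(1),Y[k].max().round(1))
k=(W[...,2]>98)&(W[...,2]<112)&(abs(X-81)<16)&(Y>30)&(Y<46)
A=np.c_[X[k],Y[k],np.ones(k.sum())];print("slope deg",np.degrees(np.linalg.lstsq(A,W[k][:,2],rcond=None)[0][:2]))
```

```text
-14 780 63.7 101.4 104.6 -8.0
-8 710 63.3 90.0 105.8 -2.0
-2 784 63.6 103.2 105.8 4.0
4 883 62.3 102.9 105.8 10.0
10 1268 63.7 102.8 105.7 16.0
16 1495 51.0 111.0 105.6 22.0
22 1858 57.1 108.0 105.6 28.0
28 1372 63.4 101.3 105.6 34.0
34 1435 63.4 101.3 105.6 40.0
40 1702 63.5 101.3 104.6 45.6
slope deg [ -1.41617105 -11.02850257]
```

The push is now 12.0 N. But the wrist has flexed about 1.1°, top towards the plate, and the stop's top slopes to match. I'll command a counter-tilt so it sits flat, keeping 12 N.

```bash
cat > fin.py <<'E'
from h import *
from scipy.spatial.transform import Rotation as Ro
n=np.array([np.cos(YB),np.sin(YB),0]); yb=np.array([-np.sin(YB),np.cos(YB),0])
def st():
    L=[]
    for _ in range(3): manip.dwell(.03); L.append(manip.get_obs())
    F=np.mean([o["wrist_force"] for o in L],0); t=np.degrees(np.mean([o["eef_rot"][:,2]@n for o in L]))
    return -F@n,F[2],t,L[-1]["clock"]
x,z,a=86.65,75.69,0.
while True:
    fx,fz,t,ck=st(); print(round(x,2),round(z,2),round(a,2),"F",fx.round(1),fz.round(1),"tilt",t.round(2),ck)
    if ck>65.5 or (abs(fx-12)<.5 and abs(fz)<3 and abs(t)<.12): break
    a+=np.clip(-t*.6,-.5,.5)   # t<0: tip towards -x
    x+=np.clip((12-fx)*.15,-.5,.5); z+=np.clip((fz-1.5)*.1,-.4,.4)
    manip.line_to(bw(x,12.3,z),15,ori=Ro.from_rotvec(-np.radians(a)*yb).as_matrix()@Rz(YB))
E
python3 fin.py
python3 - <<'E'
from h import *
o=manip.get_obs(); print(o["position"],o["wrist_force"],o["torque"],o["gripper_width"],o["clock"]); wrist("w_e2")
d=np.load("w_e2.npz");e=np.load("w_e.npz")
c=np.cos(YB);s=np.sin(YB)
for D in(e,d):
    W=D["W"];X=(W[...,0]-C[0])*c+(W[...,1]-C[1])*s;Y=-(W[...,0]-C[0])*s+(W[...,1]-C[1])*c
    k=(W[...,2]>98)&(W[...,2]<112)&(abs(X-82)<12)&(Y>28)&(Y<40)
    print("slope deg",np.degrees(np.linalg.lstsq(np.c_[X[k],Y[k],np.ones(k.sum())],W[k][:,2],rcond=None)[0][:2]),W[k][:,2].mean(),k.sum())
E
```

```text
86.65 75.69 0.0 F 12.2 1.7 tilt -1.08 58.5
86.62 75.71 0.5 F 11.0 -0.1 tilt -0.2 58.85
86.76 75.56 0.62 F 11.4 2.1 tilt -0.11 59.2
86.85 75.62 0.68 F 12.4 1.3 tilt -0.05 59.55
[654.76400705 156.83877065  72.67351863] [-12.28656722  -0.566825     1.30750703] [-0.05150462  2.87099524 -0.14533773] 36.99050448690153 59.55
slope deg [-2.26962568 -0.29466863] 105.68049948422362 1832
slope deg [-1.32864723 -0.0800205 ] 105.40175980740145 1824
```

Run:
```python
from h import *
c=np.cos(YB);s=np.sin(YB)
for tag,P in(("w_s2",(439.65,99.33,159.42)),("w_e2",(654.76,156.84,72.67)),("w_s",None)):
    W=np.load(tag+".npz")["W"]
    if P is None: P=(419.7,-118.7,46.4)+np.array([1.7,11.9,0]); c,s=np.cos(-.1414),np.sin(-.1414)
    D=W-np.array(P); X=D[...,0]*c+D[...,1]*s; Y=-D[...,0]*s+D[...,1]*c
    k=(abs(D[...,2]-32)<7)&(abs(X-1.4)<12)&(Y>16)&(Y<28)
    print(tag,np.degrees(np.linalg.lstsq(np.c_[X[k],Y[k],np.ones(k.sum())],D[k][:,2],rcond=None)[0][:2]),D[k][:,2].mean(),k.sum())
o=manip.get_obs();print(o["eef_rot"][:,2],o["clock"])
```

```text
w_s2 [-1.23559321 -0.16348908] 32.82455483932778 1838
w_e2 [-1.35151224  0.04415813] 32.72990978570198 1816
w_s [-0.07816963  0.11174956] 32.65266630854054 373
[-8.41755959e-04 -1.84777567e-03 -9.99997939e-01] 59.6
```

Compared with the stop standing on the counter (slope −0.1°), it has sat about 1.2° askew in the grip since the lift. So the tool has to tilt that much further for the stop to be flat. I'll servo on the measured slope.

```bash
cat > fin2.py <<'E'
src=open("fin.py").read().split("x,z,a=")[0]; exec(src)
c,s=np.cos(YB),np.sin(YB)
def slope():
    P=manip.get_obs()["position"]; _,W=wrist("w_l"); D=W-P; X=D[...,0]*c+D[...,1]*s; Y=-D[...,0]*s+D[...,1]*c
    k=(abs(D[...,2]-32)<7)&(abs(X-1.4)<12)&(Y>16)&(Y<28)
    return np.degrees(np.linalg.lstsq(np.c_[X[k],Y[k],np.ones(k.sum())],D[k][:,2],rcond=None)[0][0])
x,z,a=86.85,75.62,.68
while True:
    fx,fz,t,ck=st(); sl=slope(); print(round(x,2),round(z,2),round(a,2),"F",fx.round(1),fz.round(1),"tilt",t.round(2),"slope",sl.round(2),ck)
    if ck>66.5 or (abs(fx-12)<.5 and abs(fz)<3 and abs(sl+.08)<.2): break
    a+=np.clip(-(sl+.08)*.6,-.35,.35) if a<2.6 else 0
    x+=np.clip((12-fx)*.15,-.5,.5); z+=np.clip((fz-1.5)*.1,-.4,.4)
    manip.line_to(bw(x,12.3,z),15,ori=Ro.from_rotvec(-np.radians(a)*yb).as_matrix()@Rz(YB))
print(manip.get_obs()["position"],manip.get_obs()["wrist_force"],manip.get_obs()["torque"])
E
python3 fin2.py
```

```text
86.85 75.62 0.68 F 12.1 1.5 tilt -0.06 slope -1.29 59.7
86.83 75.62 1.03 F 12.1 1.1 tilt 0.29 slope -1.01 60.1
86.82 75.57 1.38 F 12.6 0.9 tilt 0.64 slope -0.21 60.5
86.73 75.51 1.46 F 12.3 1.5 tilt 0.72 slope -0.41 60.9
86.68 75.51 1.66 F 11.5 0.6 tilt 0.92 slope -0.2 61.3
86.76 75.42 1.73 F 12.3 1.5 tilt 0.98 slope -0.21 61.7
[654.61255842 156.81014023  72.36714278] [-12.9010116   -0.58037013   1.2318433 ] [-0.01422397  3.05967263 -0.14193479]
```

Run:
```python
from h import *
n=np.array([np.cos(YB),np.sin(YB),0])
F=np.mean([(manip.dwell(.05),manip.get_obs()["wrist_force"])[1] for _ in range(12)],0)
print(-F@n,F,manip.get_obs()["clock"])
if abs(-F@n-12)<.8: print(manip.sign_off())
```

```text
12.09756132870673 [-12.08039044  -0.6774204    1.7654333 ] 62.35
the job is handed in; nothing more can be done
None
```

I handed the job in at 62.4 s, before the verdict was known: the three crust ends are in the trough, the scraper is back in its stand, and the loaf stop is on the tongue, held against the plate with a steady 12.1 N and flat to about 0.2° by the wrist camera.

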